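# Shift the cube vibrating table into the green-tagged gate

## Task

Select the permitted gear of the small blue vibrating table: with closed fingertips, push the yellow shifter knob along its slot to the corner on the green-tagged side, then round the corner and on, away from the front of the box, to the very end of that side slot, and come away leaving it there. Push it firmly but not hard; do not grip or lift the knob, do not enter the red-tagged side slot, and leave the mortar cubes, the vials and bottles and other things standing about undisturbed.

Things in the scene. Friction and masses are not known exactly. Their poses are not given: they have to be found in the camera images.
- shifter_box: fixed blue box 200 (x) x 220 (y) x 50 mm high; flat aluminium gate plate on top. Origin: centre of underside; x points from front (robot side) to back, y left, z up. Free plate round the slot up to the steel deck at the back (x 64 to 108 mm, rim 68 mm above the bench) with three loose mortar cubes (tops 91 mm above the bench).
- slot_mid (a point): middle of the slot's crossbar, on the plate's top (50 mm above the bench; box x = -45 mm, y = 0), axes as the box. The slot is 16 mm wide: along the crossbar the pin centre can go to y = +-57 mm; at each end a side slot (centre line y = +-55 mm) leads off towards +x until the pin centre is stopped 50 mm beyond the crossbar's line. Only the tags tell which is wanted.
- knob_center (a point): middle of the yellow knob's grip, an upright cylinder 26 mm in diameter, top 40.5 mm and this point 21.5 mm above the plate. Its 38 mm flange, 3 mm thick, slides on the plate; its 12 mm pin runs in the slot, a disc below keeps it in (4 mm of lift). 0.12 kg, no spring, light friction (about 1 N), spins freely, stays where left. Starts within 20 mm of the crossbar's middle.
- tag_green_seat (a point): on the plate's top, where the pin's axis is when the knob is fully home at the end of the green-tagged side slot; axes as the box. The green tag, a fixed plate 30 x 36 x 3 mm, lies with its centre 37 mm beyond this point (box +x).
- tag_red_seat (a point): the same for the red-tagged side slot, which must not be entered; red plate 30 x 36 x 3 mm, its centre 37 mm beyond this point (box +x).
- cube_01: mortar cube 28 mm, loose on the deck; leave alone; origin at the centre of its underside
- cube_02: mortar cube 28 mm, loose on the deck; leave alone; origin at the centre of its underside
- cube_03: mortar cube 28 mm, loose on the deck; leave alone; origin at the centre of its underside
- vial_1: white-capped glass vial, 25 mm in diameter, 53 mm high, on the bench to the right; leave alone; origin at the centre of its underside
- vial_2: black-capped glass vial, 25 mm in diameter, 53 mm high, on the bench to the right; leave alone; origin at the centre of its underside
- dropper_amber: amber dropper bottle 32 mm in diameter, 96 mm high, on the bench to the right; leave alone; origin at the centre of its underside
- rubber_bung: red rubber bung 31 mm in diameter, 26 mm high, on the bench to the right; leave alone; origin at the centre of its underside

How it is judged:
On the way, in this order (a step that is already met when the one before it is completed fails the run):
1. the knob stands at the corner on the green-tagged side, still in the crossbar (y of knob_center in the frame of tag_green_seat between -0.006 and 0.006 m and x of knob_center in the frame of tag_green_seat below -0.03 m), for 0.05 s.
2. the knob is home at the end of the green-tagged side slot (x of knob_center in the frame of tag_green_seat above -0.005 m and y of knob_center in the frame of tag_green_seat between -0.006 and 0.006 m), for 0.2 s.
At the end, for the whole second after the job is handed in: the knob's axis is within 5 mm of the end of the green-tagged side slot and within 6 mm of its centre line, upright (within 0.15 rad) and at rest (under 10 mm/s) (all of step 2 and linear speed of knob below 0.01 m/s and angle between knob_center's own z axis and vertical below 0.15 rad); the robot touches nothing.
It fails at once if the knob is pushed more than 15 mm into the red-tagged side slot (x of knob_center in the frame of tag_red_seat above -0.035 m and y of knob_center in the frame of tag_red_seat between -0.012 and 0.012 m).
It fails at once if the knob is gripped or forced: more than 36 N between fingers and knob (contact force between the fingers and knob above 36 N).
It fails at once if the knob is lifted or tilted: tilted more than 0.25 rad, or its middle raised more than 3 mm (height (world z) of knob_center above 0.0745 m or angle between knob_center's own z axis and vertical above 0.25 rad).
It fails at once if a loose cube, vial, dropper bottle or bung is moved more than 15 mm (distance of any of cube_01, cube_02, cube_03, vial_1, vial_2, dropper_amber, rubber_bung from where it was at the start of the episode above 0.015 m).
It also fails if it takes over 35 s, if anything falls off the work surface, if the arm or the gripper's body presses on something with over 40 N, if the wrist force passes 120 N, or if a joint passes its speed limit or range.

## Robot

A 7-joint arm with a two-finger parallel gripper is mounted at the origin on a cart in front of the work surface, level with it; the furniture and walls round the work are solid. World frame = base frame: x ahead of the robot, y to its left, z up, the work surface at z = 0. Lengths are in m, angles in rad, forces in N, time in s.
With the tool pointing down it reaches from about 0.425 to 0.875 m from the base axis. Payload 4.7 kg.
Tool frame: the origin (TCP) lies on the mounting face of the last link; the fingertips stand 173 mm ahead of it and the grasp point (between the pads) lies 155 mm ahead of it; z points along the fingers, y is the line along which they close (so a half turn about z gives the same grasp; the last joint's range is limited). The gripper opens to 85 mm and grips with 20 to 120 N. Pads are 22 mm wide; open, the fingers measure 114 mm over their backs; the gripper's body (76 mm by 85 mm) begins 54 mm behind the grasp point. The pads swing forward as they close: fully open they stand 13 mm farther back than shut.
Start: joints at [1.141, 0.321, -0.07, 1.45, 0.023, 1.371, -0.057], TCP at [0.279, -0.587, 0.405] pointing down, gripper open.
Joint ranges: [-2.86, 2.86], [-0.3, 2.09], [-1.38, 1.24], [0.06, 2.45], [-1.56, 4.7], [0.09, 2.05], [-2.69, 2.69]. Speed limits (rad/s): [2.57, 2.57, 3.14, 3.14, 3.14, 3.14, 3.14].

## Interface

Orientations are given as [roll, pitch, yaw] about the fixed x, y, z axes, in that order (R = Rz(yaw) Ry(pitch) Rx(roll)).
In Python, from rig import * gives the robot as it stands.
- The arm moves only by the tool play_rows, never from a script. Its argument "increments" is a list of rows, each an object with "rot": the turn, a rotation vector about the world's x, y, z in rad, a list of three; "dp": the shift along the world's x, y, z in cm, a list of three; "claw": the opening, from -1 (shut) to 1 (fully open), so that 0 is half open. A call has 1 to 5 rows; each row is the pose to reach, as a shift and turn from the pose commanded when the call began; what a row does not reach only later rows make up. A row lasts 1/12 s, in which the tool goes at most 41.7 mm and 7.16 degrees, less where a joint would pass 70% of its speed; a pose out of reach is approached as far as the arm can. A call with a gripper value outside its range is refused whole. The fingers move at their own pace and stop on an object; "grip_force" is the grip in N (left out, the last holds). Time passes only in rows, so rows that repeat a pose let the fingers close. It gives the time, the measured TCP pose, the force, the opening and the grip force at its end, in the units of the state.
- get_state(): the state, without advancing time (a new reading comes with each control period).
- snapshot(name): name is "side" or "top"; returns a dict with "color" (400x640x3 uint8, blue, green, red), "camera_matrix" (3x3 intrinsics, pixels), "dist_coeffs" ([k1, k2, p1, p2, k3] as OpenCV has them; the pictures are not rectified), "origin" and "orientation" of the camera in the world. Camera axes: x right, y up, looking along -z (the intrinsics and any distortion apply to the point x, -y, -z); pixel columns grow to the right and rows downward; lengths in m; the calibration is good to about 2 mm. A picture is of the moment at which its call begins. There is no depth.
- finish_job(): hands the job in; it is judged then, once.
The state is a dict: "t": time; "qpos": joint angles; "joint_vel": joint speeds; "effort": joint torques, N m; "tool_pos": TCP position; "tool_rot": TCP orientation; "wrist_force": force on the tool from outside, world axes, zero at the start; "ft_torque": the same for the moment, N m; "grip_width": finger opening in m; "grip_force": force on a finger pad.
Only numpy, scipy, OpenCV 4.12 (cv2) and the standard library are available. Lean on these libraries where they do the work, as an engineer would, in place of code of your own. Each camera call takes 0.05 s, during which the arm holds its last target. There are 200 camera calls.

## Working session

There is one attempt and no reset: what is moved stays moved. The work goes in short steps, Python scripts to look and compute and a tool call to move; the robot and the scene stay as the last step left them, time stands still between calls to the robot, and variables do not carry over. Pictures are saved under pics/ and viewed, at most 10 in all, crops included, and the job is handed in when it is done.

Besides the shell and the picture viewer there is one more tool, called after "Request:" as name([rows], argument=value, ...), one row to a line, values as JSON. play_rows: Moves the arm, as the interface text tells. Its arguments: {"type":"object","properties":{"increments":{"type":"array","items":{"type":"object","properties":{"rot":{"type":"array","items":{"type":"number"}},"dp":{"type":"array","items":{"type":"number"}},"claw":{"type":"number"}}}},"grip_force":{"type":"number"}},"required":["increments"]}

```bash
mkdir -p pics; ls
cat > h.py <<'E'
from rig import *
import numpy as np, cv2, pickle
from scipy.spatial.transform import Rotation as R
def rot(o):
    o=np.array(o,float)
    return o if o.shape==(3,3) else (R.from_euler('xyz',o).as_matrix() if o.size==3 else R.from_quat(o).as_matrix())
def ray(s,px,z):
    u=cv2.undistortPoints(np.array(px,float).reshape(-1,1,2),np.array(s['camera_matrix']),np.array(s['dist_coeffs'])).reshape(-1,2)
    d=np.c_[u[:,0],-u[:,1],-np.ones(len(u))]@rot(s['orientation']).T
    o=np.array(s['origin'],float)
    return o+d*((z-o[2])/d[:,2])[:,None]
E
python3 - <<'E'
from h import *
for n in('top','side'):
    s=snapshot(n); cv2.imwrite(f'pics/{n}0.png',s['color']); print(n,s['origin'],s['orientation'],s['camera_matrix'],s['dist_coeffs'])
    pickle.dump(s,open(n+'0.pkl','wb'))
print(get_state())
E
```

```text
pics
top [ 0.40518977 -0.14255119  1.15115558] [ 0.17472593 -0.00720228 -1.54845498] [[375.60929187   0.         314.72513597]
 [  0.         375.60929187 202.86978577]
 [  0.           0.           1.        ]] [-0.01480292  0.          0.          0.          0.        ]
side [ 0.06604693 -1.09010489  0.65172123] [ 1.07113395  0.02035502 -0.52133924] [[506.96406925   0.         323.72248347]
 [  0.         506.96406925 201.98375442]
 [  0.           0.           1.        ]] [-0.03921002  0.          0.          0.          0.        ]
{'t': 0.1, 'qpos': array([ 1.14112424,  0.32175948, -0.07010212,  1.4515539 ,  0.02259168,
        1.37080099, -0.0569092 ]), 'joint_vel': array([ 3.20822211e-04, -2.86898591e-04,  5.20662401e-05, -1.52529715e-03,
       -1.40621918e-03,  3.92778320e-05,  1.54903191e-03]), 'effort': array([-4.16011535e-04, -4.94878185e+01, -3.84093923e-01, -3.15208876e+01,
        1.31676852e-02,  7.51593558e-03,  1.71441965e-06]), 'tool_pos': array([ 0.27898049, -0.58688414,  0.40372541]), 'tool_rot': array([-3.13985991e+00,  7.96768326e-05,  4.43805680e-01]), 'wrist_force': array([-0.2741443 , -0.03570666, -0.03029405]), 'ft_torque': array([ 0.04245532,  0.01135124, -0.01710883]), 'grip_force': 0.0, 'grip_width': 0.08544572995122665}
```

View pics/top0.png

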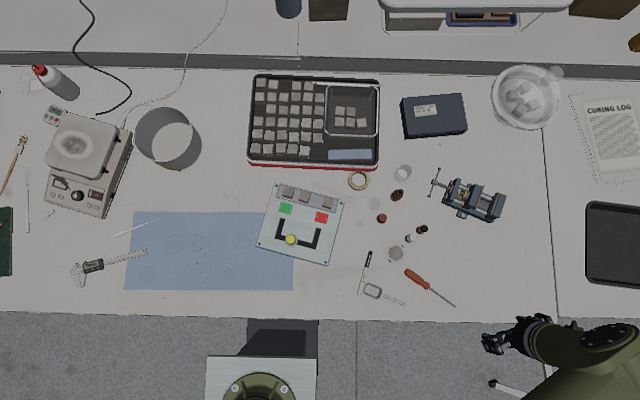

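View pics/side0.png

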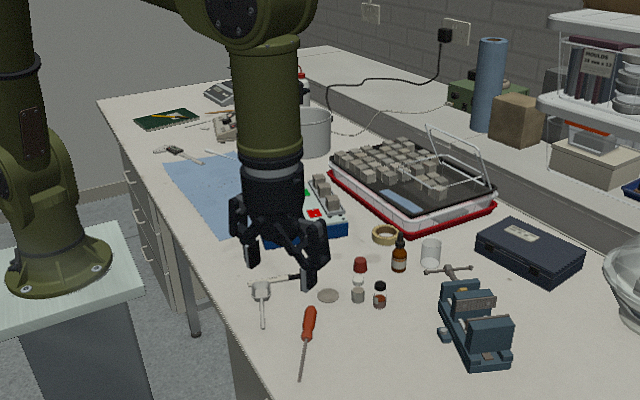

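The top view shows the box near (300,222). The green tag is at (286,208) on the left, the red tag at (321,217), and the knob at (291,239), left of the crossbar's middle. Next I'll measure these.

Run:
```python
from h import *
s=pickle.load(open('top0.pkl','rb')); im=s['color']
x0,y0=245,170; c=im[170:275,245:360]
cv2.imwrite('pics/crop0.png',cv2.resize(c,None,fx=5,fy=5,interpolation=cv2.INTER_CUBIC))
hsv=cv2.cvtColor(c,cv2.COLOR_BGR2HSV); P={}
for n,lo,hi,z in(('green',(45,120,60),(80,255,255),.053),('red',(0,150,100),(8,255,255),.053),('yel',(20,120,100),(35,255,255),.0905),('dark',(0,0,0),(179,255,60),.05)):
    m=cv2.inRange(hsv,lo,hi); k,l,st,ce=cv2.connectedComponentsWithStats(m)
    for i in range(1,k):
        if st[i,4]<12: continue
        p=ce[i]+[x0,y0]; print(n,st[i],p,ray(s,[p],z)[0].round(4))
        if n=='dark' and st[i,4]>80: 
            ys,xs=np.where(l==i); q=ray(s,np.c_[xs+x0,ys+y0],.05); r=cv2.minAreaRect((q[:,:2]*1000).astype(np.float32)); print('slot',r,cv2.boxPoints(r))
```

```text
green [34 33 13 11 89] [285.35955056 207.80898876] [ 0.5823 -0.0595  0.053 ]
red [70 42 13 12 93] [321.16129032 217.47311828] [ 0.5559 -0.1661  0.053 ]
yel [41 65  9  9 63] [290.28571429 239.        ] [ 0.4875 -0.0794  0.0905]
dark [ 30  49  10  22 114] [279.98245614 230.21929825] [ 0.5157 -0.0459  0.05  ]
slot ((517.8624267578125, -44.45576095581055), (62.06838607788086, 26.358741760253906), 2.0816876888275146) [[486.36996  -32.412384]
 [487.32748  -58.75373 ]
 [549.35486  -56.499138]
 [548.39734  -30.157791]]
dark [ 52  58  24  21 155] [311.0516129  240.33548387] [ 0.4882 -0.1379  0.05  ]
slot ((499.88775634765625, -130.52474975585938), (55.0625, 59.96782684326172), 75.93754577636719) [[ 464.1129  -149.94545]
 [ 522.28357 -164.5164 ]
 [ 535.6626  -111.10405]
 [ 477.49194  -96.5331 ]]
```

View pics/crop0.png

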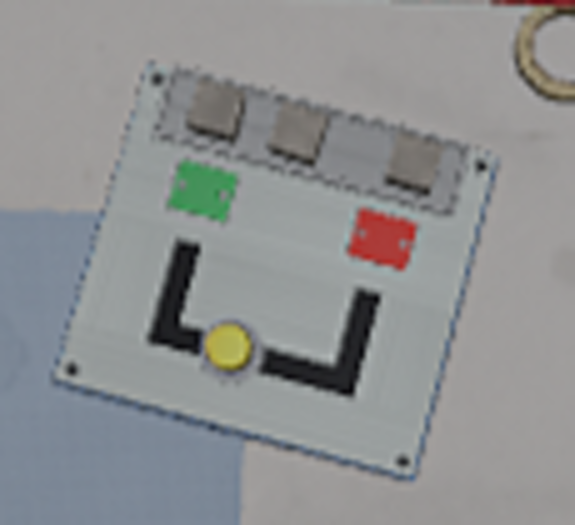

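Request:
play_rows([
  {"dp": [1.6, 3.7, 0], "rot": [0, 0, -0.06], "claw": -1},
  {"dp": [3.2, 7.4, 0], "rot": [0, 0, -0.12], "claw": -1},
  {"dp": [4.8, 11.1, 0], "rot": [0, 0, -0.18], "claw": -1},
  {"dp": [6.4, 14.8, 0], "rot": [0, 0, -0.24], "claw": -1},
  {"dp": [8, 18.5, 0], "rot": [0, 0, -0.3], "claw": -1},
], grip_force=40)

```text
t: 0.52
tool_pos: [0.3594, -0.4001, 0.4042]
tool_rot: [-3.141, 0.001, 0.141]
wrist_force: [0.4, 0.4, -0.2]
grip_width: 0.0253
grip_force: 0.0
```

Request:
play_rows([
  {"dp": [1.6, 3.7, 0], "rot": [0, 0, -0.06], "claw": -1},
  {"dp": [3.2, 7.4, 0], "rot": [0, 0, -0.12], "claw": -1},
  {"dp": [4.8, 11.1, 0], "rot": [0, 0, -0.18], "claw": -1},
  {"dp": [6.4, 14.8, 0], "rot": [0, 0, -0.24], "claw": -1},
  {"dp": [8, 18.5, 0], "rot": [0, 0, -0.3], "claw": -1},
])

```text
t: 0.93
tool_pos: [0.4392, -0.215, 0.4045]
tool_rot: [3.141, 0.0, -0.159]
wrist_force: [-0.0, -0.8, -0.5]
grip_width: 0.0003
grip_force: 0.0
```

Request:
play_rows([
  {"dp": [1.6, 3.7, 0], "rot": [0, 0, -0.06], "claw": -1},
  {"dp": [2.9, 7.0, 0], "rot": [0, 0, -0.087], "claw": -1},
  {"dp": [3.7, 9.1, -2], "rot": [0, 0, -0.087], "claw": -1},
  {"dp": [3.7, 9.1, -4], "rot": [0, 0, -0.087], "claw": -1},
  {"dp": [3.7, 9.1, -4], "rot": [0, 0, -0.087], "claw": -1},
])

```text
t: 1.35
tool_pos: [0.475, -0.124, 0.361]
tool_rot: [-3.141, 0.007, -0.239]
wrist_force: [-1.2, -0.7, -0.8]
grip_width: 0.0003
grip_force: 0.0
```

Request:
play_rows([
  {"dp": [0, 0, -2.5], "claw": -1},
  {"dp": [0, 0, -5], "claw": -1},
  {"dp": [0, 0, -7], "claw": -1},
  {"dp": [0, 0, -8], "claw": -1},
  {"dp": [0, 0, -8], "claw": -1},
])

```text
schema error: expected keys rot, dp, claw
```

Run:
```python
from h import *
a=snapshot('top')['color'][160:280,230:370]; b=snapshot('side')['color'][140:260,220:360]
cv2.imwrite('pics/c1.png',np.vstack([cv2.resize(i,None,fx=2.4*1,fy=2.4,interpolation=cv2.INTER_CUBIC) for i in(a,b)])); print(get_state()['tool_pos'],get_state()['tool_rot'])
```

```text
[ 0.47560952 -0.12654873  0.36422715] [ 3.14132524e+00  2.15932672e-03 -2.43686262e-01]
```

View pics/c1.png

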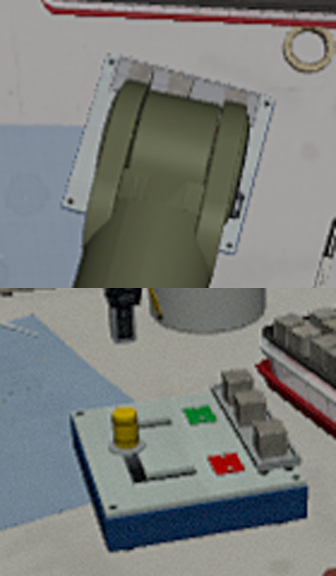

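The crop shows the arm hiding the box from the top camera. The side view has the knob clear, with the fingertips above it. The move was refused because the rows had no "rot", so I'll resend it.

Request:
play_rows([
  {"dp": [0, 0, -2.5], "rot": [0, 0, 0], "claw": -1},
  {"dp": [0, 0, -5], "rot": [0, 0, 0], "claw": -1},
  {"dp": [0, 0, -7], "rot": [0, 0, 0], "claw": -1},
  {"dp": [0, 0, -9], "rot": [0, 0, 0], "claw": -1},
  {"dp": [0, 0, -9], "rot": [0, 0, 0], "claw": -1},
])

```text
t: 1.87
tool_pos: [0.4745, -0.1274, 0.2723]
tool_rot: [-3.141, 0.005, -0.246]
wrist_force: [-2.0, -0.4, -0.7]
grip_width: -0.0001
grip_force: 0.0
```

Run:
```python
from h import *
s=snapshot('side'); b=s['color'][140:260,220:360]
cv2.imwrite('pics/c2.png',cv2.resize(b,None,fx=4,fy=4,interpolation=cv2.INTER_CUBIC)); print(get_state()['tool_pos'],get_state()['tool_rot'])
```

```text
[ 0.47536384 -0.12728303  0.27417839] [-3.14156747e+00  2.80288858e-03 -2.45549318e-01]
```

View pics/c2.png

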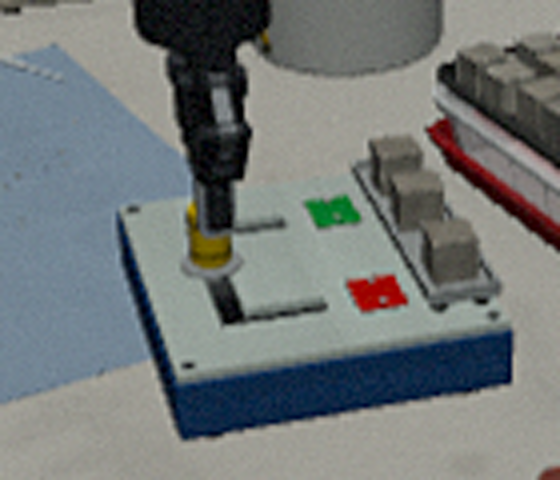

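The tips are in front of the knob, on the red side, and about to pass it. The tip is at crop (215,228) and the knob base at (212,265). Now I'll descend and push.

Request:
play_rows([
  {"dp": [0, 0, -1.5], "rot": [0, 0, 0], "claw": -1},
  {"dp": [0, 0, -3], "rot": [0, 0, 0], "claw": -1},
  {"dp": [0, 0, -3.9], "rot": [0, 0, 0], "claw": -1},
  {"dp": [0, 0, -3.9], "rot": [0, 0, 0], "claw": -1},
  {"dp": [0, 0, -3.9], "rot": [0, 0, 0], "claw": -1},
])

```text
t: 2.33
tool_pos: [0.4765, -0.1265, 0.2368]
tool_rot: [3.141, -0.001, -0.244]
wrist_force: [-0.5, 0.4, 0.1]
grip_width: 0.0002
grip_force: 0.0
```

Request:
play_rows([
  {"dp": [0.12, 0.5, 0], "rot": [0, 0, 0], "claw": -1},
  {"dp": [0.24, 1.0, 0], "rot": [0, 0, 0], "claw": -1},
  {"dp": [0.36, 1.5, 0], "rot": [0, 0, 0], "claw": -1},
  {"dp": [0.48, 2.0, 0], "rot": [0, 0, 0], "claw": -1},
  {"dp": [0.6, 2.4, 0], "rot": [0, 0, 0], "claw": -1},
])

```text
t: 2.75
tool_pos: [0.4824, -0.1014, 0.2363]
tool_rot: [3.141, -0.001, -0.242]
wrist_force: [-0.9, -2.0, 1.0]
grip_width: 0.0002
grip_force: 1.1
```

Run:
```python
from h import *
s=snapshot('side'); b=s['color'][140:260,220:360]
cv2.imwrite('pics/c3.png',cv2.resize(b,None,fx=4,fy=4,interpolation=cv2.INTER_CUBIC)); print(get_state()['tool_pos'],get_state()['wrist_force'])
```

```text
[ 0.48255837 -0.10077817  0.23617137] [ 0.0867408  -0.483388    0.00800526]
```

View pics/c3.png

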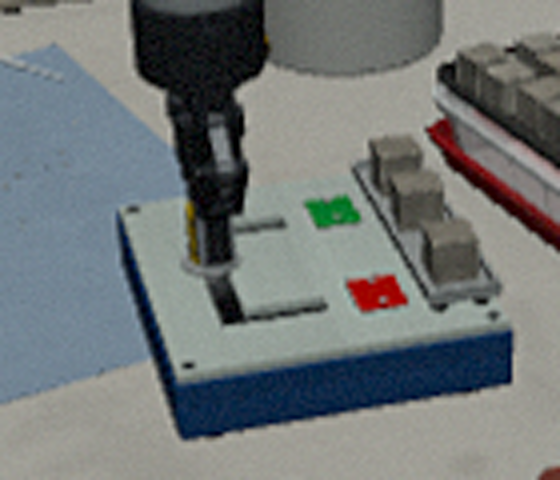

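The fingers now touch the knob from the red side, at about crop (215,265), with a 2 N reaction. I'll push along the crossbar.

Request:
play_rows([
  {"dp": [0.1, 0.4, 0], "rot": [0, 0, 0], "claw": -1},
  {"dp": [0.2, 0.8, 0], "rot": [0, 0, 0], "claw": -1},
  {"dp": [0.3, 1.2, 0], "rot": [0, 0, 0], "claw": -1},
  {"dp": [0.4, 1.6, 0], "rot": [0, 0, 0], "claw": -1},
  {"dp": [0.5, 2.0, 0], "rot": [0, 0, 0], "claw": -1},
])

```text
t: 3.22
tool_pos: [0.4872, -0.082, 0.2359]
tool_rot: [3.141, -0.0, -0.244]
wrist_force: [-0.6, -3.0, 4.1]
grip_width: 0.0002
grip_force: 1.7
```

Request:
play_rows([
  {"dp": [0.07, 0.3, 0], "rot": [0, 0, 0], "claw": -1},
  {"dp": [0.15, 0.6, 0], "rot": [0, 0, 0], "claw": -1},
  {"dp": [0.22, 0.9, 0], "rot": [0, 0, 0], "claw": -1},
  {"dp": [0.3, 1.2, 0], "rot": [0, 0, 0], "claw": -1},
  {"dp": [0.3, 1.2, 0], "rot": [0, 0, 0], "claw": -1},
])

```text
t: 3.63
tool_pos: [0.4906, -0.0704, 0.2364]
tool_rot: [3.14, -0.002, -0.243]
wrist_force: [-1.4, -4.7, 4.4]
grip_width: -0.0
grip_force: 2.8
```

```bash
cat > look.py <<'E'
from h import *
import sys
s=snapshot('side'); im=s['color']; b=im[140:260,220:360]
cv2.imwrite(f'pics/{sys.argv[1]}.png',cv2.resize(b,None,fx=4,fy=4,interpolation=cv2.INTER_CUBIC))
m=cv2.inRange(cv2.cvtColor(b,cv2.COLOR_BGR2HSV),(20,120,60),(35,255,255)); n,l,st,ce=cv2.connectedComponentsWithStats(m)
i=1+st[1:,4].argmax(); print('yellow',st[i],ce[i])
X=np.array([.971,-.24]);Y=np.array([.24,.971]);C=np.array([.4978,-.0386])
def rep(n,p): print(n,'rel corner x,y mm',(1e3*np.array([(p[:2]-C)@X,(p[:2]-C)@Y])).round(1))
p=ray(s,[ce[i]+[220,140]],.0715)[0]; rep('knob~',p)
g=get_state(); rep('tool',g['tool_pos']); print(g['tool_pos'],g['wrist_force'],g['t'])
E
python3 look.py c4
```

```text
yellow [45 50  3 10 16] [45.8125 54.375 ]
knob~ rel corner x,y mm [-10.7 -16.8]
tool rel corner x,y mm [  0.6 -32.7]
[ 0.49050461 -0.07049583  0.23637934] [-1.07058646 -4.90057038  4.80885483] 3.6833
```

View pics/c4.png

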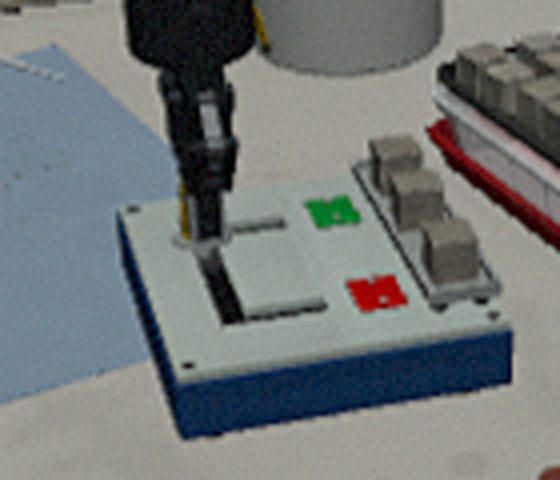

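The knob is still short of the corner, with the flange centre at about crop (203,238). I'll creep on.

Request:
play_rows([
  {"dp": [0.05, 0.2, 0], "rot": [0, 0, 0], "claw": -1},
  {"dp": [0.1, 0.4, 0], "rot": [0, 0, 0], "claw": -1},
  {"dp": [0.12, 0.5, 0], "rot": [0, 0, 0], "claw": -1},
  {"dp": [0.12, 0.5, 0], "rot": [0, 0, 0], "claw": -1},
])

```text
t: 4.02
tool_pos: [0.4915, -0.0685, 0.2369]
tool_rot: [3.136, -0.002, -0.246]
wrist_force: [-3.7, -12.3, 8.8]
grip_width: 0.0
grip_force: 6.8
```

```bash
python3 look.py c5
python3 - <<'E'
from h import *
s=pickle.load(open('side0.pkl','rb'))
print('flange@203,238',ray(s,[[220+203/4,140+238/4]],.052))
E
```

```text
yellow [63  1  4 10 16] [64.5625  6.125 ]
knob~ rel corner x,y mm [ 99.2 274.8]
tool rel corner x,y mm [  1.  -30.5]
[ 0.49147879 -0.06849377  0.23689548] [ -1.82757068 -11.73879932   9.22918724] 4.0667
flange@203,238 [[ 0.49662945 -0.04949044  0.052     ]]
```

View pics/c5.png

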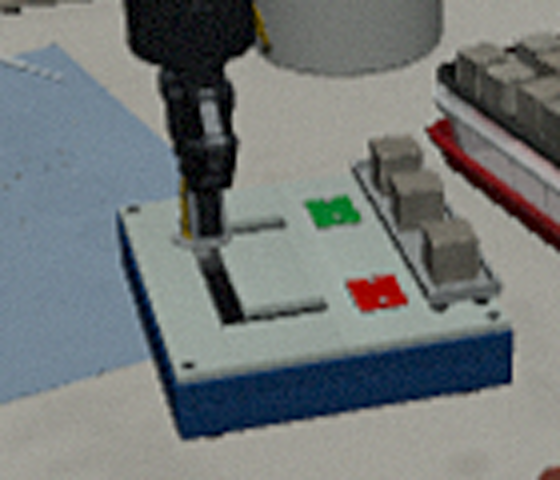

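Force rose to 12 N while the tool moved only about 2 mm, so the knob is at the stop or jammed. I'll check by projecting the expected flange positions.

```bash
cat >> h.py <<'E'
def proj(s,P):
    p=(np.array(P,float)-np.array(s['origin']))@rot(s['orientation']); p=p*[1,-1,-1]
    return cv2.projectPoints(p,np.zeros(3),np.zeros(3),np.array(s['camera_matrix']),np.array(s['dist_coeffs']))[0].reshape(-1,2)
E
python3 - <<'E'
from h import *
s=snapshot('side'); X=np.array([.971,-.24]);Y=np.array([.24,.971]);C=np.array([.4978,-.0386])
def W(x,y,z): return np.r_[C+x*X+y*Y,z]
a=np.linspace(0,2*np.pi,200)
b=cv2.resize(s['color'][140:260,220:360],None,fx=5,fy=5,interpolation=cv2.INTER_CUBIC)
def line(P,c): cv2.polylines(b,[((proj(s,P)-[220,140]+.5)*5).astype(int)],False,c,1)
for y,c in((0,(0,0,255)),(-.0095,(255,0,255))): line([W(.019*np.cos(t),y+.019*np.sin(t),.053) for t in a],c)
line([W(.008,-.008,.05),W(.058,-.008,.05),W(.058,.008,.05),W(-.008,.008,.05),W(-.008,-.118,.05),W(.058,-.118,.05),W(.058,-.102,.05),W(.008,-.102,.05),W(.008,-.008,.05)],(0,255,0))
cv2.imwrite('pics/c6.png',b)
E
```

```text
(no output)
```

View pics/c6.png

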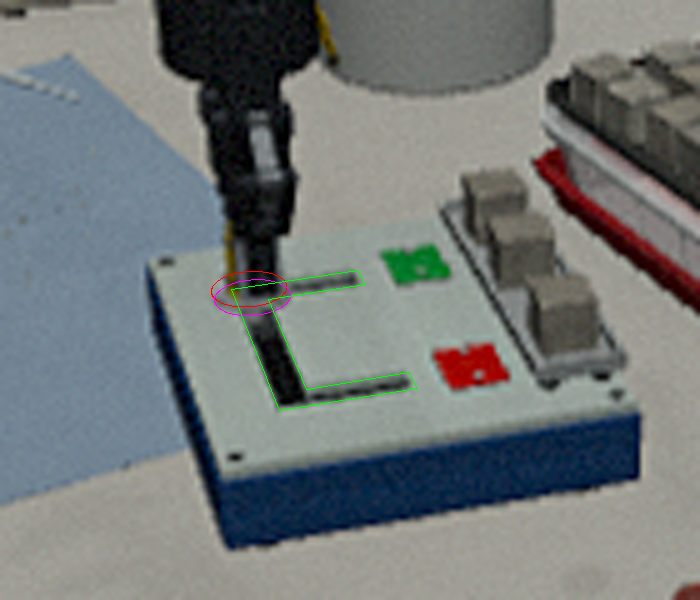

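The flange moved about 7.5 px in total (about 40 mm at 5.3 mm/px). That puts it at the corner stop, close to the red expected ellipse. I'll back off the knob and go round to its front side.

Request:
play_rows([
  {"dp": [-0.25, -0.8, 0], "rot": [0, 0, 0], "claw": -1},
  {"dp": [-0.5, -1.6, 0], "rot": [0, 0, 0], "claw": -1},
  {"dp": [-2.6, -1.1, 0], "rot": [0, 0, 0], "claw": -1},
  {"dp": [-4.7, -0.6, 0], "rot": [0, 0, 0], "claw": -1},
  {"dp": [-4.7, -0.6, 0], "rot": [0, 0, 0], "claw": -1},
])

```text
t: 4.53
tool_pos: [0.4407, -0.0696, 0.2341]
tool_rot: [-3.142, 0.006, -0.242]
wrist_force: [-0.4, -0.2, -0.7]
grip_width: 0.0001
grip_force: 0.0
```

Request:
play_rows([
  {"dp": [0.3, 1.5, 0], "rot": [0, 0, 0], "claw": -1},
  {"dp": [0.7, 3.0, 0], "rot": [0, 0, 0], "claw": -1},
  {"dp": [1.0, 4.3, 0], "rot": [0, 0, 0], "claw": -1},
  {"dp": [1.0, 4.3, 0], "rot": [0, 0, 0], "claw": -1},
  {"dp": [1.0, 4.3, 0], "rot": [0, 0, 0], "claw": -1},
])

```text
t: 4.95
tool_pos: [0.4543, -0.0273, 0.2354]
tool_rot: [-3.141, 0.001, -0.241]
wrist_force: [0.8, -0.2, -1.0]
grip_width: -0.0003
grip_force: 0.0
```

```bash
python3 look.py c7
```

```text
yellow [ 45  44  10  17 148] [49.43918919 52.11486486]
knob~ rel corner x,y mm [ 0.2 -7.7]
tool rel corner x,y mm [-44.9  -0.3]
[ 0.45414889 -0.02814222  0.23534036] [0.22220863 0.01603824 1.04429503] 5.0
```

View pics/c7.png

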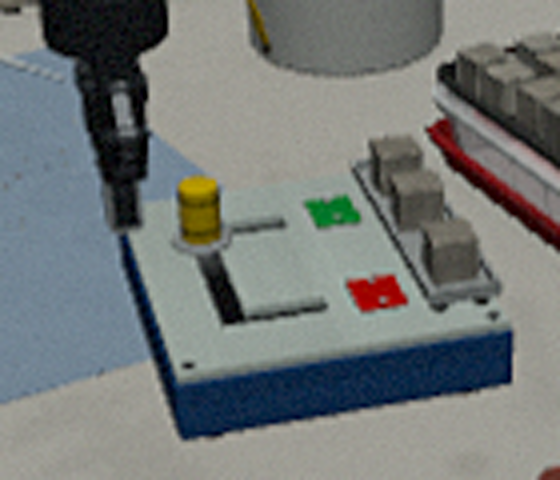

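The knob is upright near the corner, at crop (200,210). I'll calibrate the side-view bias on the tags.

Run:
```python
from h import *
X=np.array([.971,-.24]);Y=np.array([.24,.971]);C=np.array([.4978,-.0386])
s=snapshot('side'); b=s['color'][140:260,220:360]; h=cv2.cvtColor(b,cv2.COLOR_BGR2HSV)
def f(n,lo,hi,z):
    k,l,st,ce=cv2.connectedComponentsWithStats(cv2.inRange(h,lo,hi))
    i=1+st[1:,4].argmax(); p=ray(s,[ce[i]+[220,140]],z)[0][:2]-C; print(n,st[i],(1e3*p@np.c_[X,Y]).round(1))
f('green',(45,120,40),(85,255,255),.053); f('red',(0,150,80),(8,255,255),.053)
f('yel',(20,110,40),(35,255,255),.0715)
f('yeltop',(20,110,190),(35,255,255),.0905)
```

```text
green [77 49 13  8 70] [86.9 -0.7]
red [87 69 15  9 83] [  86.7 -110.1]
yel [ 45  44  10  17 151] [ 0.2 -7.8]Traceback (most recent call last):
  File "<stdin>", line 9, in <module>
  File "<stdin>", line 6, in f
ValueError: attempt to get argmax of an empty sequence
```

Run:
```python
from h import *
X=np.array([.971,-.24]);Y=np.array([.24,.971]);C=np.array([.4978,-.0386])
s=snapshot('side'); a=np.linspace(0,2*np.pi,60)
for y in(2,0,-4,-8):
    for r,z0,z1 in((.013,.053,.0905),(.019,.05,.053)):
        P=[np.r_[C+r*np.cos(t)*X+(y/1e3+r*np.sin(t))*Y,z] for t in a for z in(z0,z1)]
        q=proj(s,P)-[220,140]; print(y,r,q.min(0).round(1),q.max(0).round(1))
b=s['color'][140:260,220:360]
print(b[40:66,50].tolist())
```

```text
2 0.013 [42.9 41.3] [54.4 59.4]
2 0.019 [41.6 53.4] [56.8 61.6]
0 0.013 [43.  41.7] [54.5 59.7]
0 0.019 [41.8 53.8] [57. 62.]
-4 0.013 [43.3 42.3] [54.8 60.5]
-4 0.019 [42.1 54.5] [57.3 62.7]
-8 0.013 [43.6 43. ] [55.1 61.2]
-8 0.019 [42.3 55.2] [57.6 63.4]
[[144, 157, 159], [147, 154, 157], [159, 143, 136], [124, 125, 115], [31, 136, 155], [0, 152, 179], [0, 154, 181], [0, 158, 187], [0, 131, 154], [0, 98, 115], [0, 77, 88], [9, 63, 71], [0, 91, 106], [0, 101, 119], [0, 94, 111], [0, 96, 113], [0, 99, 115], [0, 88, 104], [0, 60, 68], [1, 80, 94], [0, 88, 111], [104, 116, 120], [141, 134, 125], [101, 102, 99], [68, 65, 63], [61, 62, 63]]
```

The knob reads about 6 mm short of the corner, which is too close to the tolerance to trust. I'll clear the arm to the right for a top view before pushing again.

Request:
play_rows([
  {"dp": [0, 0, 3.5], "rot": [0, 0, 0], "claw": -1},
  {"dp": [0, 0, 7], "rot": [0, 0, 0], "claw": -1},
  {"dp": [0, -2, 10], "rot": [0, 0, 0], "claw": -1},
  {"dp": [0, -6, 10], "rot": [0, 0, 0], "claw": -1},
  {"dp": [0, -10, 10], "rot": [0, 0, 0], "claw": -1},
])

```text
t: 5.52
tool_pos: [0.4549, -0.129, 0.3385]
tool_rot: [3.14, -0.006, -0.241]
wrist_force: [1.0, 0.2, 0.2]
grip_width: 0.0001
grip_force: 0.0
```

Request:
play_rows([
  {"dp": [0, -4, 0], "rot": [0, 0, 0], "claw": -1},
  {"dp": [0, -8, 0], "rot": [0, 0, 0], "claw": -1},
  {"dp": [0, -12, 0], "rot": [0, 0, 0], "claw": -1},
  {"dp": [0, -16, 0], "rot": [0, 0, 0], "claw": -1},
  {"dp": [0, -20, 0], "rot": [0, 0, 0], "claw": -1},
])

```text
t: 5.93
tool_pos: [0.4532, -0.3308, 0.3356]
tool_rot: [3.141, 0.0, -0.245]
wrist_force: [0.5, -0.3, 0.9]
grip_width: -0.0003
grip_force: 0.0
```

```bash
cat > top.py <<'E'
from h import *
X=np.array([.971,-.24]);Y=np.array([.24,.971]);C=np.array([.4978,-.0386])
for nm,z in(('top',.0905),('side',.0715)):
    s=snapshot(nm); im=s['color'].copy(); h=cv2.cvtColor(im,cv2.COLOR_BGR2HSV)
    m=cv2.inRange(h,(20,120,60 if nm=='side' else 100),(35,255,255)); w=np.zeros_like(m)
    if nm=='top': w[170:275,245:360]=1
    else: w[140:260,220:360]=1
    k,l,st,ce=cv2.connectedComponentsWithStats(m*w)
    for i in range(1,k):
        if st[i,4]>15: p=ray(s,[ce[i]],z)[0][:2]-C; print(nm,st[i],(1e3*p@np.c_[X,Y]).round(1))
print(get_state()['tool_pos'],get_state()['t'])
E
python3 top.py
```

```text
top [276 232   9   9  58] [ -0.6 -10.8]
side [265 184  10  17 147] [ 0.2 -7.6]
[ 0.45108498 -0.33648647  0.33507455] 6.0333
```

Both cameras put the knob about 9 mm short of the corner. The push stalled because the wider knuckle pressed down on the knob's top. I'll push again with the tool tilted so that only the tip touches, low down.

Request:
play_rows([
  {"dp": [0.5, 4, 0], "rot": [0.05, -0.012, 0], "claw": -1},
  {"dp": [1, 8, 0], "rot": [0.1, -0.024, 0], "claw": -1},
  {"dp": [1.5, 12, 0], "rot": [0.15, -0.036, 0], "claw": -1},
  {"dp": [2, 16, 0], "rot": [0.2, -0.048, 0], "claw": -1},
  {"dp": [2.3, 20, 0], "rot": [0.243, -0.06, 0], "claw": -1},
])

```text
t: 6.45
tool_pos: [0.4771, -0.1267, 0.3357]
tool_rot: [-2.889, 0.001, -0.245]
wrist_force: [0.6, -0.5, 0.1]
grip_width: 0.0001
grip_force: 0.0
```

Request:
play_rows([
  {"dp": [0, 0, -2.5], "rot": [0, 0, 0], "claw": -1},
  {"dp": [0, 0, -5], "rot": [0, 0, 0], "claw": -1},
  {"dp": [0, 0, -6], "rot": [0, 0, 0], "claw": -1},
  {"dp": [0, 0, -6], "rot": [0, 0, 0], "claw": -1},
  {"dp": [0, 0, -6], "rot": [0, 0, 0], "claw": -1},
])

```text
t: 6.87
tool_pos: [0.4771, -0.1286, 0.2757]
tool_rot: [-2.891, 0.001, -0.244]
wrist_force: [0.3, -0.0, 0.2]
grip_width: 0.0002
grip_force: 0.0
```

```bash
cat > tip.py <<'E'
from h import *
X=np.array([.971,-.24]);Y=np.array([.24,.971]);C=np.array([.4978,-.0386])
g=get_state(); t=g['tool_pos']+rot(g['tool_rot'])@[0,0,.173]; print('tip',t.round(4),'rel',(1e3*(t[:2]-C)@np.c_[X,Y]).round(1),g['tool_pos'].round(4),g['tool_rot'].round(3),g['wrist_force'].round(1),g['t'])
E
python3 tip.py
```

```text
tip [ 0.4872 -0.0869  0.1081] rel [  1.3 -49.4] [ 0.4771 -0.1286  0.2757] [-2.891e+00  1.000e-03 -2.440e-01] [ 0.3 -0.   0.2] 6.8667
```

Request:
play_rows([
  {"dp": [-0.1, 0, -1.6], "rot": [0, 0, 0], "claw": -1},
  {"dp": [-0.1, 0, -3.2], "rot": [0, 0, 0], "claw": -1},
  {"dp": [-0.1, 0, -4.8], "rot": [0, 0, 0], "claw": -1},
  {"dp": [0.1, 0.8, -4.8], "rot": [0, 0, 0], "claw": -1},
  {"dp": [0.3, 1.6, -4.8], "rot": [0, 0, 0], "claw": -1},
])

```text
t: 7.28
tool_pos: [0.4807, -0.1122, 0.2285]
tool_rot: [-2.891, 0.0, -0.245]
wrist_force: [0.0, -0.2, 0.4]
grip_width: -0.0002
grip_force: 0.3
```

Request:
play_rows([
  {"dp": [0.05, 0.2, 0], "rot": [0, 0, 0], "claw": -1},
  {"dp": [0.1, 0.4, 0], "rot": [0, 0, 0], "claw": -1},
  {"dp": [0.15, 0.6, 0], "rot": [0, 0, 0], "claw": -1},
  {"dp": [0.2, 0.8, 0], "rot": [0, 0, 0], "claw": -1},
])

```text
t: 7.62
tool_pos: [0.4828, -0.1044, 0.2288]
tool_rot: [-2.892, -0.002, -0.244]
wrist_force: [-0.4, -2.4, 1.9]
grip_width: 0.0001
grip_force: 1.5
```

```bash
python3 tip.py; python3 top.py
```

```text
tip [ 0.4933 -0.063   0.0611] rel [  1.5 -24.8] [ 0.4828 -0.1044  0.2288] [-2.892e+00 -2.000e-03 -2.440e-01] [-0.4 -2.4  1.9] 7.6167
side [264 184   3  15  27] [-8.4  4.7]
[ 0.48272355 -0.10416854  0.2285293 ] 7.7167
```

Request:
play_rows([
  {"dp": [0.05, 0.2, 0], "rot": [0, 0, 0], "claw": -1},
  {"dp": [0.1, 0.4, 0], "rot": [0, 0, 0], "claw": -1},
  {"dp": [0.1, 0.4, 0], "rot": [0, 0, 0], "claw": -1},
])

```text
t: 7.97
tool_pos: [0.4835, -0.1, 0.228]
tool_rot: [-2.891, -0.0, -0.243]
wrist_force: [0.1, -1.4, 2.4]
grip_width: -0.0001
grip_force: 1.1
```

Request:
play_rows([
  {"dp": [0.05, 0.2, 0], "rot": [0, 0, 0], "claw": -1},
  {"dp": [0.05, 0.2, 0], "rot": [0, 0, 0], "claw": -1},
])

```text
t: 8.13
tool_pos: [0.4838, -0.099, 0.228]
tool_rot: [-2.893, -0.0, -0.244]
wrist_force: [-0.4, -4.9, 4.8]
grip_width: 0.0001
grip_force: 2.7
```

```bash
python3 tip.py; python3 top.py
```

```text
tip [ 0.4941 -0.0577  0.0603] rel [  1.  -19.4] [ 0.4838 -0.099   0.228 ] [-2.893 -0.    -0.244] [-0.4 -4.9  4.8] 8.1333
side [263 184   4  14  26] [-9.1  9. ]
[ 0.48376933 -0.09907352  0.22801527] 8.2333
```

Request:
play_rows([
  {"dp": [0.05, 0.2, 0], "rot": [0, 0, 0], "claw": -1},
  {"dp": [0.07, 0.3, 0], "rot": [0, 0, 0], "claw": -1},
  {"dp": [0.07, 0.3, 0], "rot": [0, 0, 0], "claw": -1},
])

```text
t: 8.48
tool_pos: [0.4842, -0.098, 0.2284]
tool_rot: [-2.896, -0.001, -0.245]
wrist_force: [-4.3, -9.8, 8.1]
grip_width: -0.0001
grip_force: 5.6
```

```bash
python3 tip.py
```

```text
tip [ 0.4945 -0.0572  0.0606] rel [  1.2 -18.9] [ 0.4842 -0.098   0.2284] [-2.896e+00 -1.000e-03 -2.450e-01] [-4.3 -9.8  8.1] 8.4833
```

That is the stop: the tip held at -18.9 mm while force rose to about 10 N. I'll retreat, lift, and swing round to the front of the knob.

Request:
play_rows([
  {"dp": [-0.25, -1.0, 0], "rot": [0, 0, 0], "claw": -1},
  {"dp": [-0.5, -2.0, 0.3], "rot": [0, 0, 0], "claw": -1},
  {"dp": [-0.5, -2.0, 3.5], "rot": [-0.05, 0, 0], "claw": -1},
  {"dp": [-0.5, -2.0, 7], "rot": [-0.1, 0, 0], "claw": -1},
  {"dp": [-2, 1, 7.3], "rot": [-0.18, -0.05, 0], "claw": -1},
])

```text
t: 8.9
tool_pos: [0.4685, -0.0904, 0.3066]
tool_rot: [-3.056, -0.103, -0.244]
wrist_force: [2.5, -0.0, 2.0]
grip_width: 0.0
grip_force: 0.0
```

```bash
python3 tip.py; python3 top.py
```

```text
tip [ 0.4893 -0.0803  0.1352] rel [  1.8 -42.6] [ 0.4685 -0.0904  0.3066] [-3.056 -0.103 -0.244] [ 2.5 -0.   2. ] 8.9
side [282 140   5  11  21] [ 99.5 282.1]
side [264 182  10  17 144] [0.  5.9]
[ 0.46347298 -0.08051004  0.30235227] 9.0
```

Request:
play_rows([
  {"dp": [-1.3, 1.5, 0.5], "rot": [-0.05, -0.012, 0], "claw": -1},
  {"dp": [-2.6, 3.5, 0.5], "rot": [-0.095, -0.025, 0], "claw": -1},
  {"dp": [-2.6, 5.7, 0], "rot": [-0.095, -0.025, 0], "claw": -1},
  {"dp": [-2.6, 5.7, -3], "rot": [-0.095, -0.025, 0], "claw": -1},
  {"dp": [-2.6, 5.7, -3], "rot": [-0.095, -0.025, 0], "claw": -1},
])

```text
t: 9.42
tool_pos: [0.436, -0.0268, 0.2668]
tool_rot: [3.141, -0.129, -0.223]
wrist_force: [-1.3, 0.1, -1.0]
grip_width: 0.0
grip_force: 0.0
```

```bash
python3 tip.py; python3 top.py
```

```text
tip [ 0.4576 -0.0318  0.0952] rel [-40.6  -3.1] [ 0.436  -0.0268  0.2668] [ 3.141 -0.129 -0.223] [-1.3  0.1 -1. ] 9.4167
top [271 231   9   9  62] [-0.3  1.6]
side [282 140   5  11  21] [ 99.5 282.9]
side [264 182  10  17 144] [0.  5.9]
[ 0.43771284 -0.02828605  0.26973658] 9.5167
```

The top view now puts the knob at y +1.6 mm, so it is at the corner. I'll descend in front of it and push along +x.

Request:
play_rows([
  {"dp": [0.1, 0.5, -1], "rot": [0, 0, 0], "claw": -1},
  {"dp": [0.1, 0.5, -2.3], "rot": [0, 0, 0], "claw": -1},
  {"dp": [0.1, 0.5, -3.6], "rot": [0, 0, 0], "claw": -1},
  {"dp": [0.8, 0.3, -3.6], "rot": [0, 0, 0], "claw": -1},
  {"dp": [1.4, 0.2, -3.6], "rot": [0, 0, 0], "claw": -1},
])

```text
t: 9.93
tool_pos: [0.4531, -0.0266, 0.2347]
tool_rot: [-3.142, -0.137, -0.227]
wrist_force: [-0.2, 0.0, 0.6]
grip_width: 0.0001
grip_force: 0.7
```

Request:
play_rows([
  {"dp": [0.3, -0.07, 0], "rot": [0, 0, 0], "claw": -1},
  {"dp": [0.6, -0.15, 0], "rot": [0, 0, 0], "claw": -1},
  {"dp": [0.9, -0.22, 0], "rot": [0, 0, 0], "claw": -1},
  {"dp": [1.2, -0.3, 0], "rot": [0, 0, 0], "claw": -1},
])

```text
t: 10.27
tool_pos: [0.4644, -0.0295, 0.235]
tool_rot: [3.14, -0.136, -0.226]
wrist_force: [-4.9, -1.3, 3.8]
grip_width: -0.0001
grip_force: 2.4
```

```bash
python3 tip.py; python3 top.py
```

```text
tip [ 0.4873 -0.035   0.0636] rel [-11.1   1. ] [ 0.4644 -0.0295  0.235 ] [ 3.14  -0.136 -0.226] [-4.9 -1.3  3.8] 10.2667
top [274 227   7   6  23] [16.9  0. ]
side [282 140   5  11  21] [ 99.5 282.9]
side [268 181  11  17 143] [12.2  6.4]
[ 0.46472219 -0.02948819  0.23494324] 10.3667
```

Request:
play_rows([
  {"dp": [0.35, -0.09, 0], "rot": [0, 0, 0], "claw": -1},
  {"dp": [0.7, -0.17, 0], "rot": [0, 0, 0], "claw": -1},
  {"dp": [1.05, -0.26, 0], "rot": [0, 0, 0], "claw": -1},
  {"dp": [1.4, -0.35, 0], "rot": [0, 0, 0], "claw": -1},
  {"dp": [1.7, -0.42, 0], "rot": [0, 0, 0], "claw": -1},
])

```text
t: 10.78
tool_pos: [0.4811, -0.0337, 0.2347]
tool_rot: [3.14, -0.136, -0.226]
wrist_force: [-6.2, -2.6, 4.0]
grip_width: 0.0
grip_force: 2.9
```

Request:
play_rows([
  {"dp": [0.35, -0.09, 0], "rot": [0, 0, 0], "claw": -1},
  {"dp": [0.7, -0.17, 0], "rot": [0, 0, 0], "claw": -1},
  {"dp": [1.05, -0.26, 0], "rot": [0, 0, 0], "claw": -1},
  {"dp": [1.3, -0.32, 0], "rot": [0, 0, 0], "claw": -1},
])

```text
t: 11.12
tool_pos: [0.494, -0.0371, 0.2346]
tool_rot: [3.14, -0.135, -0.226]
wrist_force: [-6.9, -1.6, 5.0]
grip_width: 0.0003
grip_force: 3.2
```

```bash
python3 tip.py; python3 top.py
```

```text
tip [ 0.5166 -0.0426  0.0632] rel [19.2  0.6] [ 0.494  -0.0371  0.2346] [ 3.14  -0.135 -0.226] [-6.9 -1.6  5. ] 11.1167
side [282 140   5  11  21] [ 99.6 284.9]
side [280 179  10  17 143] [42.8  7.8]
[ 0.49446519 -0.03692651  0.23468676] 11.2167
```

Request:
play_rows([
  {"dp": [0.2, -0.05, 0], "rot": [0, 0, 0], "claw": -1},
  {"dp": [0.4, -0.1, 0], "rot": [0, 0, 0], "claw": -1},
  {"dp": [0.6, -0.15, 0], "rot": [0, 0, 0], "claw": -1},
  {"dp": [0.6, -0.15, 0], "rot": [0, 0, 0], "claw": -1},
])

```text
t: 11.55
tool_pos: [0.5004, -0.0383, 0.2347]
tool_rot: [3.141, -0.137, -0.226]
wrist_force: [-3.3, -2.1, 1.5]
grip_width: 0.0002
grip_force: 1.7
```

Request:
play_rows([
  {"dp": [0.15, -0.03, 0], "rot": [0, 0, 0], "claw": -1},
  {"dp": [0.3, -0.07, 0], "rot": [0, 0, 0], "claw": -1},
  {"dp": [0.3, -0.07, 0], "rot": [0, 0, 0], "claw": -1},
])

```text
t: 11.8
tool_pos: [0.5031, -0.0389, 0.2347]
tool_rot: [3.141, -0.136, -0.226]
wrist_force: [-6.3, -0.8, 3.1]
grip_width: 0.0001
grip_force: 2.6
```

```bash
python3 tip.py; python3 top.py
```

```text
tip [ 0.5259 -0.0443  0.0632] rel [28.6  1.2] [ 0.5031 -0.0389  0.2347] [ 3.141 -0.136 -0.226] [-6.3 -0.8  3.1] 11.8
side [283 179  11  16 142] [51.4  7.8]
[ 0.50305365 -0.03890516  0.23465316] 11.9
```

Close to the end stop. I'll push a little further to feel it.

Request:
play_rows([
  {"dp": [0.15, -0.03, 0], "rot": [0, 0, 0], "claw": -1},
  {"dp": [0.3, -0.07, 0], "rot": [0, 0, 0], "claw": -1},
  {"dp": [0.3, -0.07, 0], "rot": [0, 0, 0], "claw": -1},
  {"dp": [0.3, -0.07, 0], "rot": [0, 0, 0], "claw": -1},
])

```text
t: 12.23
tool_pos: [0.5045, -0.0392, 0.2345]
tool_rot: [3.139, -0.13, -0.226]
wrist_force: [-14.6, -0.4, 11.1]
grip_width: -0.0
grip_force: 7.1
```

```bash
python3 tip.py
```

```text
tip [ 0.5263 -0.0447  0.0629] rel [29.1  0.9] [ 0.5045 -0.0392  0.2345] [ 3.139 -0.13  -0.226] [-14.6  -0.4  11.1] 12.2333
```

The stop is reached at 14.6 N with almost no more travel. I'll retreat along -x, lift, and move the arm off to the left for a check.

Request:
play_rows([
  {"dp": [-1, 0.25, 0], "rot": [0, 0, 0], "claw": -1},
  {"dp": [-2.5, 0.6, 0], "rot": [0, 0, 0], "claw": -1},
  {"dp": [-3, 0.7, 3], "rot": [0, 0, 0], "claw": -1},
  {"dp": [-3, 0.7, 7], "rot": [0, 0, 0], "claw": -1},
  {"dp": [-3, 0.7, 10], "rot": [0, 0, 0], "claw": -1},
])

```text
t: 12.65
tool_pos: [0.4768, -0.0313, 0.3372]
tool_rot: [-3.141, -0.141, -0.224]
wrist_force: [1.3, -0.1, 0.5]
grip_width: -0.0003
grip_force: 0.0
```

Request:
play_rows([
  {"dp": [0, 4, 0], "rot": [0, 0, 0], "claw": -1},
  {"dp": [0, 8, 0], "rot": [0, 0, 0], "claw": -1},
  {"dp": [0, 12, 0], "rot": [0, 0, 0], "claw": -1},
  {"dp": [0, 16, 0], "rot": [0, 0, 0], "claw": -1},
  {"dp": [0, 20, 0], "rot": [0, 0, 0], "claw": -1},
])

```text
t: 13.07
tool_pos: [0.4763, 0.1704, 0.3357]
tool_rot: [-3.139, -0.141, -0.226]
wrist_force: [1.2, -0.6, -0.5]
grip_width: 0.0002
grip_force: 0.0
```

Request:
play_rows([
  {"dp": [0, 0, 0], "rot": [0, 0, 0], "claw": -1},
  {"dp": [0, 0, 0], "rot": [0, 0, 0], "claw": -1},
  {"dp": [0, 0, 0], "rot": [0, 0, 0], "claw": -1},
])

```text
t: 13.32
tool_pos: [0.4766, 0.1679, 0.3349]
tool_rot: [-3.141, -0.138, -0.225]
wrist_force: [-0.7, -0.8, -1.3]
grip_width: -0.0002
grip_force: 0.0
```

```bash
python3 top.py; python3 tip.py
```

```text
top [276 214   9   9  59] [49.1  1.1]
side [282 140   5  11  22] [ 99.9 285.9]
side [283 179  10  17 142] [50.6  6.5]
[0.47684051 0.16641294 0.33468988] 13.4167
tip [0.5    0.161  0.1633] rel [-45.8 194.4] [0.4768 0.1664 0.3347] [ 3.141 -0.138 -0.228] [ 0.3 -0.2 -0.5] 13.4167
```

The knob is at x of about 50 mm and y of about 1 mm, so it is home, and the arm is clear. Handing in.

```bash
python3 -c "
from rig import *
print(finish_job())"
```

```text
the job is handed in; nothing more can be done
None
```

The job is handed in (the interface gave no verdict): the top view shows the knob about 1 mm from the end of the green-tagged slot and 1 mm off its centre line, and the arm is clear. The first push to the corner stalled about 9 mm short, so I pushed again with the tool tilted until it reached the stop.

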